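# Wind a soil sample up under a sprung pad with a crank handle

### The arm

A 6-joint arm with a two-finger parallel gripper is mounted at the origin on a cart in front of the work surface, level with it; the furniture and walls round the work are solid. World frame = base frame: x ahead of the robot, y to its left, z up, the work surface at z = 0. Lengths are in mm, angles in rad, forces in N, time in s.
With the tool pointing down it reaches from about 300 to 775 mm from the base axis. Payload 14.6 kg.
Tool frame: the origin (TCP) lies on the centre line of the jaws, within the pads' length; the fingertips stand 19 mm ahead of it and the grasp point (between the pads) is the TCP (bot.tip_reach is the distance from the TCP to the fingertips, in mm); y points along the fingers, x is the direction in which the jaws open and shut, and the axes are right-handed (so a half turn about y gives the same grasp; the last joint's range is limited). The gripper opens to 85 mm and grips with 20 to 120 N. Pads are 22 mm wide; open, the fingers measure 114 mm over their backs; the gripper's body (76 mm by 85 mm) begins 54 mm behind the grasp point. The pads swing forward as they close: fully open they stand 13 mm farther back than shut.
Start: joints at [-1.226, 0.3, 1.521, -0, 1.321, -0.067], TCP at [220.135, -504.014, 250.281] pointing down, gripper open.
Joint ranges: [-3.03, 3.03], [-0.79, 2.21], [0.23, 2.52], [-1.04, 4.18], [0, 3.07], [-2.55, 2.55]. Speed limits (rad/s): [2.22, 2.22, 2.57, 3.14, 3.14, 3.14].

### API

Orientations are given as a unit quaternion [w, x, y, z].
In Python, from rig import bot gives the robot as it stands. Calls block until the motion is done:
- bot.move_to(position, orientation): joint-space move of the TCP to a pose.
- bot.servo_line(position, attitude=None, speed=150, until_force=None): straight line of the TCP; attitude=None keeps the orientation; speed is the mean speed in mm/s. With until_force (N) it stops when the force on the tool has changed by that much, and returns True; else False.
- bot.move_joints(angles): joint-space move.
- bot.move_gripper(opening, grip_force=None): finger opening in mm; grip_force is the grip in N (None keeps the last); returns when the fingers have stopped.
- bot.dwell(seconds).
- bot.ik(position, orientation): joint angles nearest the present ones, or None.
- bot.read_state(): the state.
- bot.read_camera(name): name is "side" or "top"; returns a dict with "image" (420x560x3 uint8, blue, green, red), "depth" (420x560 float32, mm along the optical axis (not along the pixel's ray), 0 where there is no reading), "fovy" (degrees; the focal length in pixels is half the picture's height over the tangent of half this angle, whatever the lens; pixels are square), "cx", "cy" (the principal point, pixels), "k1" (the pictures are not rectified: a ray, as slopes to the right and down, at radius r is drawn at 1 + k1 r^2 times it, then the intrinsics apply), "eye" and "attitude" of the camera in the world. Camera axes: x right, y down, z forward; pixel columns grow to the right and rows downward; lengths in mm; the calibration is good to about 2 mm. A picture is of the moment at which its call begins.
A pose or a line that the arm cannot do raises bot.MotionError and nothing moves.
- bot.finish_job(): hands the job in, once; it reports no verdict.
The state is a dict: "clock": time; "joint_positions": joint angles; "qvel": joint speeds; "effort": joint torques, N m; "ee_pos": TCP position; "tool_rot": TCP orientation; "ft_force": force on the tool from outside, world axes, zero at the start; "moment": the same for the moment, N m; "grip_width": finger opening in mm.
Only numpy, scipy, OpenCV 4.12 (cv2) and the standard library are available. Lean on these libraries where they do the work, as an engineer would, in place of code of your own. Each camera call takes 0.05 s, during which the arm holds its last target.

### The job

Take the loose crank handle from the tool tray, fit it fully onto the square drive shaft of the screw jack and wind it clockwise (seen from above; its grip spins) so that the soil sample on the jack's platform rises until it meets the spring-loaded pressure pad above it; from the first touch, which you feel as the crank turning harder, wind about a quarter turn more and stop, so that the sample sits firmly under the spring but the pad is not driven up to its end stop. Raise the platform with the crank only, leave the crank on the shaft, do not handle the sample, leave the clamped stop arm where it is and do not disturb the things standing round about.

Things in the scene. Friction and masses are not known exactly. Their poses are not given: they have to be found in the camera images.
- crank: Loose steel crank, 0.45 kg, standing on its hub in the flat tool tray (floor at z 2 mm, rim 22 mm). Origin: centre of the hub's underside = mouth of its square socket (16.5 mm wide, 32 mm deep, sides along x, y). x along the arm to the grip, z up. Hub 30 x 30 x 56 mm, sides along x, y; grip its top part across y. Arm on its +x side: 16 mm wide, z = 27 to 39 mm, out to x = 65 to 68 mm.
- crank_knob (a point): Centre of the crank's black round grip: diameter 24 mm, 40 mm tall (42 to 82 mm above the hub's underside, this point at 62 mm), 55 mm from the hub's axis. It is a sleeve spinning freely on its pin, so a hand holding it need not turn; this point's axes spin with the sleeve.
- jack: Screw jack fixed on the worktop, base 250 x 100 x 12 mm. Origin: centre of the base's underside; z up, x from drive shaft to platform. Grey gear housing at x = -72 mm (84 mm square, 64 mm high, collar to 78 mm) with the shaft; platform at x = +72 mm; stop post at x = +114 mm. 24 mm rise a turn, clockwise from above = up; friction holds it when let go.
- shaft_top (a point): Centre of the top of the upright drive shaft, 112 mm over the worktop: 15 mm square, 34 mm tall above its collar, top 6 mm tapered; x, y lie square to its faces and turn with it. Crank home: hub underside 32 mm under this. Turning it free takes about 0.27 N m (5 N at the grip; less is felt while paused); at the pad's first touch about 0.12 N m more (2 N), over a further quarter turn another 0.07 N m (1.3 N).
- platform (a joint): Height of the jack's platform above its lowest position, m, 0 to 0.056; 0 at the start. The platform is a 70 mm disc whose top is 60 mm above the worktop at 0.
- sample_ring: Steel ring packed with soil, 49 mm across, 28 mm high, standing loose on the middle of the platform. Origin: centre of its underside.
- stop_post: Fixed steel rod, 16 mm thick, top 184 mm over the worktop; origin on its axis 12 mm over the worktop. Its clamped arm holds a sprung pressure pad (36 mm disc) over the sample; the pad's unloaded underside is 13 to 31 mm above the sample's top at the start, different each time and not reported. It yields upward at 30 N, then 3 N per mm, and meets its end stop after 10 mm (60 N).
- beaker: Glass beaker, 69 mm across, 88 mm high, a bystander. Origin: centre of its underside.
- mould_ring: Empty steel ring, 51 mm across, 30 mm high, a bystander. Origin: centre of its underside.
- weight: Brass knob weight, 30 mm across, 34 mm high, a bystander. Origin: centre of its underside.
- rubber_bulb: Rubber bulb, 56 mm across, 78 mm high, a bystander. Origin: centre of its underside.
Not all that is in view belongs to the job. What is shaped like the crank but red is not meant. Leave any green look-alike of the sample_ring alone.

How it is judged (in metres and radians):
On the way, in this order (a step that is already met when the one before it is completed fails the run):
1. the crank is fully on the drive shaft, the platform still down (horizontal distance between crank and shaft_top below 0.005 m and z of crank in the frame of shaft_top below -0.027 m and value of joint platform below 0.004 m), for 0.2 s.
2. the platform has been wound up by 8 mm with the crank on the shaft (horizontal distance between crank and shaft_top below 0.005 m and z of crank in the frame of shaft_top below -0.027 m and value of joint platform above 0.008 m).
3. the sample bears on the sprung pad (contact force between sample_ring and stop_post above 32 N), for 0.2 s.
At the end, for the whole second after the job is handed in: Crank left home on the shaft (within 5 mm of its axis, underside 27 mm or more below the shaft top, upright within 0.1 rad), at rest; platform still; sample upright (0.06 rad) on the platform, within 80 mm of the jack's centre, bearing on the pad with 34 to 57 N (pad up about 1.5 to 9 mm) (horizontal distance between crank and shaft_top below 0.005 m and z of crank in the frame of shaft_top below -0.027 m and angle between crank's own z axis and vertical below 0.1 rad and contact force between sample_ring and stop_post between 34 and 57 N and angle between sample_ring's own z axis and vertical below 0.06 rad and horizontal distance between sample_ring and jack below 0.08 m and velocity of joint platform between -0.001 and 0.001 m/s and linear speed of crank below 0.01 m/s); the robot touches nothing.
It fails at once if the pad is driven up to its end stop (more than 62 N on the sample) (contact force between sample_ring and stop_post above 62 N).
It fails at once if the platform is raised without the crank on the shaft (value of joint platform above 0.004 m and (horizontal distance between crank and shaft_top above 0.01 m or z of crank in the frame of shaft_top above -0.015 m)).
It fails at once if the robot touches the sample (contact force between any of the fingers, the arm and sample_ring above 0.5 N).
It fails at once if the robot touches the stop post or its arm (contact force between any of the fingers, the arm and stop_post above 1 N).
It fails at once if a bystander is moved by more than 15 mm (distance of any of beaker, mould_ring, weight, rubber_bulb from where it was at the start of the episode above 0.015 m).
It also fails if it takes over 72 s, if anything falls off the work surface, if the arm or the gripper's body presses on something with over 40 N, if the wrist force passes 120 N, or if a joint passes its speed limit or range.

## Working session

There is one attempt and no reset: what is moved stays moved. The work goes in short steps, each a Python script; the robot and the scene stay as the last script left them, time stands still between calls to the robot, and variables do not carry over. Pictures are saved under pics/ and viewed, and the job is handed in when it is done.

```bash
ls; mkdir -p pics; cat > h.py <<'E'
import numpy as np, cv2
from rig import bot
from scipy.spatial.transform import Rotation as R
def Rq(q): return R.from_quat([q[1],q[2],q[3],q[0]])
def snap(name,f):
    c=bot.read_camera(name); cv2.imwrite(f'pics/{f}.png',c['image']); np.savez(f'pics/{f}.npz',**c); return c
def load(f):
    d=np.load(f'pics/{f}.npz'); return {k:(d[k] if d[k].ndim else float(d[k])) for k in d.files}
def ray(c,u,v):
    fl=210/np.tan(np.radians(c['fovy'])/2)
    x=np.array([(np.asarray(u,float)-c['cx'])/fl,(np.asarray(v,float)-c['cy'])/fl]); s=x.copy()
    for _ in range(20): s=x/(1+c['k1']*(s**2).sum(0))
    return s
def px(c,u,v,z=None):
    s=ray(c,u,v); d=Rq(c['attitude']).apply(np.array([s[0],s[1],1.0])); e=np.array(c['eye'])
    t=(z-e[2])/d[2] if z is not None else c['depth'][int(round(v)),int(round(u))]
    return e+t*d
def cloud(c):
    v,u=np.mgrid[0:420,0:560]; s=ray(c,u.ravel(),v.ravel())
    d=np.stack([s[0],s[1],np.ones(s.shape[1])],1)*c['depth'].ravel()[:,None]
    return (Rq(c['attitude']).apply(d)+np.array(c['eye'])).reshape(420,560,3)
def proj(c,P):
    fl=210/np.tan(np.radians(c['fovy'])/2)
    p=Rq(c['attitude']).inv().apply(np.atleast_2d(P)-np.array(c['eye'])); s=p[:,:2]/p[:,2:]
    s=s*(1+c['k1']*(s**2).sum(1,keepdims=True)); return s*fl+[c['cx'],c['cy']]
def crop(f,u0,v0,u1,v1,k,out):
    im=cv2.imread(f'pics/{f}.png')[v0:v1,u0:u1]; cv2.imwrite(f'pics/{out}.png',cv2.resize(im,None,fx=k,fy=k,interpolation=cv2.INTER_CUBIC))
E
python3 - <<'E'
from h import *
for n in('top','side'):
    c=snap(n,n+'0'); print({k:c[k] for k in c if k not in('image','depth')})
print(bot.read_state())
E
```

```text
pics
{'fovy': 53.43845110058891, 'cx': 275.56274140518406, 'cy': 208.03698576224025, 'k1': -0.04514315971068885, 'eye': array([ 349.34385923,  -34.04382791, 1192.52036257]), 'attitude': array([-0.07590527,  0.70388511, -0.70219625,  0.07552861])}
{'fovy': 49.88071073521826, 'cx': 280.83575812915444, 'cy': 206.71523444665496, 'k1': -0.08427969313568641, 'eye': array([349.81457107, 790.87293527, 824.32574197]), 'attitude': array([ 0.05099475, -0.12929737,  0.90314413, -0.4062172 ])}
{'clock': 0.1, 'joint_positions': array([-1.22563159e+00,  3.00393299e-01,  1.52149287e+00,  7.16422170e-06,
        1.32073930e+00, -6.66156638e-02]), 'qvel': array([ 1.25618110e-04, -1.29369865e-03, -1.19806977e-03, -7.09761719e-04,
       -1.94930329e-05,  8.81101578e-04]), 'effort': array([ 4.77015910e-04, -5.44386506e+01, -3.62369800e+01, -3.98917763e-06,
        3.06173177e-03, -1.86564300e-06]), 'ee_pos': array([ 220.05957026, -503.85096181,  249.80130943]), 'tool_rot': array([ 0.59188041, -0.59143677,  0.38751092, -0.38693077]), 'ft_force': array([ 0.58118298, -0.1574226 , -0.38039663]), 'moment': array([0.01332482, 0.00916719, 0.01106986]), 'grip_width': 85.49273052823106}
```

View pics/top0.png

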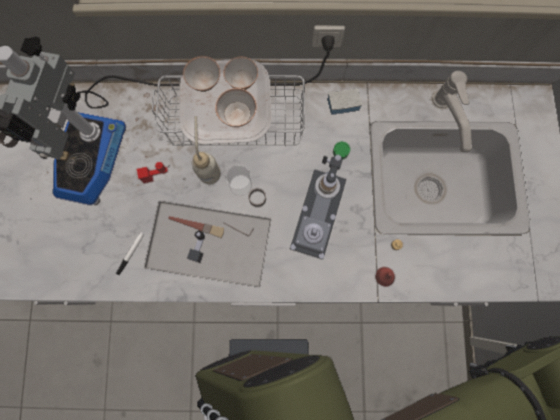

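View pics/side0.png

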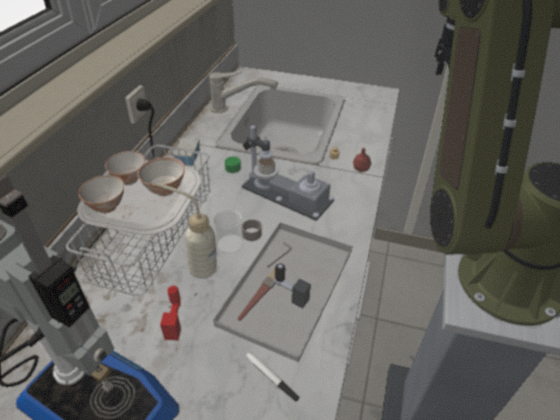

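The top view shows the crank in the tray: dark hub at (195,256), black grip at (200,235). The red look-alike is at (152,172), the jack housing at (314,233), and the platform with the post at (328,183). The beaker is at (238,178), the mould ring at (257,197), the weight at (397,244), the bulb at (385,276), and a green decoy at (341,149). The dark crank in the tray is the one that fits the description. I'll confirm it in crops.

```bash
python3 - <<'E'
from h import *
crop('top0',150,200,270,290,6,'c1'); crop('top0',280,140,360,265,4,'c2'); crop('side0',230,120,350,220,6,'c3'); crop('side0',230,230,350,330,6,'c4')
E
```

```text
(no output)
```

View pics/c1.png

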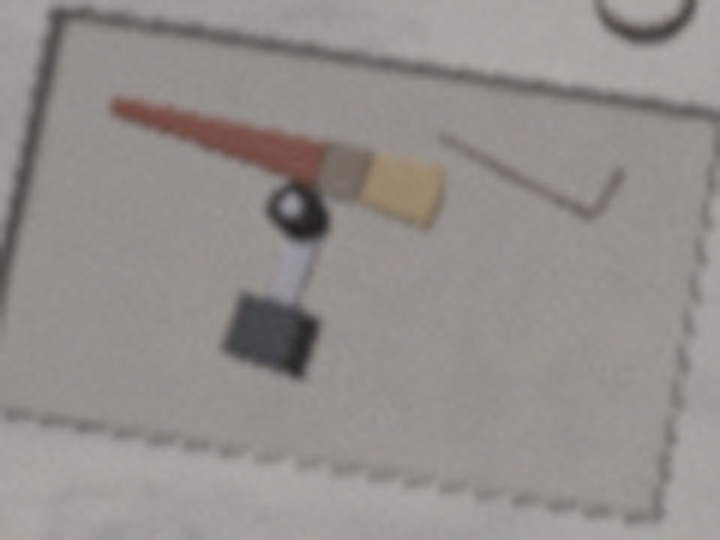

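View pics/c2.png

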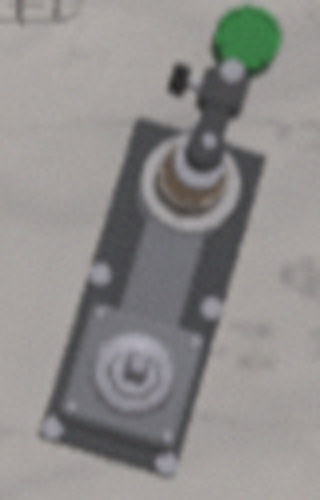

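View pics/c3.png

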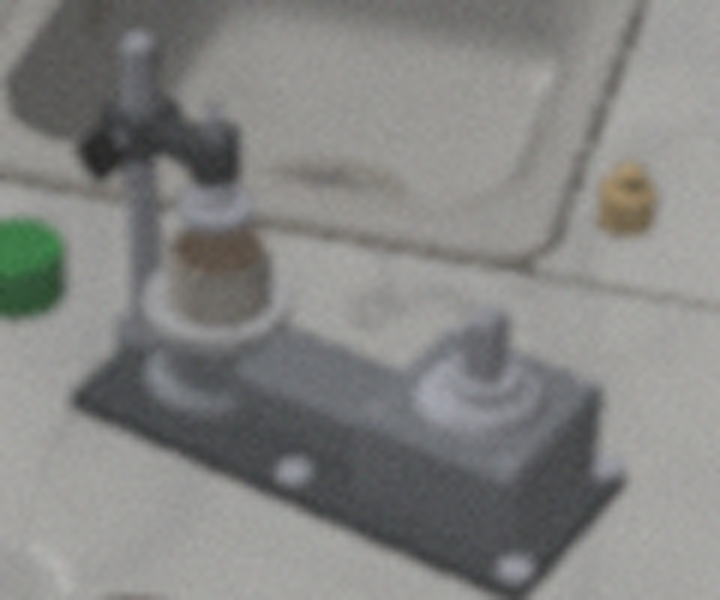

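View pics/c4.png

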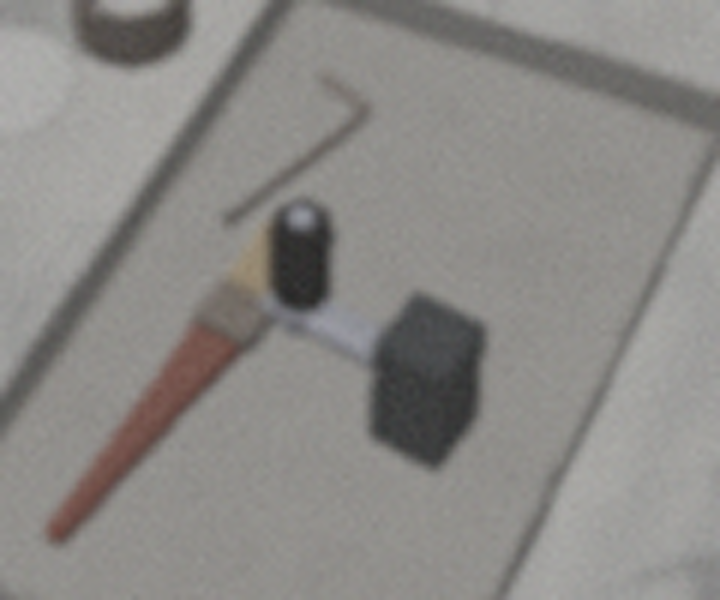

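```bash
python3 - <<'E'
from h import *
c=load('top0'); s=load('side0'); Pt=cloud(c); Ps=cloud(s)
def mr(m,nm):
    p=m[:,:2].astype(np.float32); r=cv2.minAreaRect(p); print(nm,len(p),'rect',np.round(r[0],1),np.round(r[1],1),round(r[2],1),'mean',m.mean(0).round(1))
def sel(P,ctr,rad,z0,z1):
    return P[(np.hypot(P[...,0]-ctr[0],P[...,1]-ctr[1])<rad)&(P[...,2]>z0)&(P[...,2]<z1)]
h=px(c,190+0.5,255,58); g=px(c,199,234,84); sh=px(c,313.5,232,112)
print(h,g,sh,'depthpx',px(c,191,255),px(c,199,234),px(c,314,232))
for n,P in(('top',Pt),('side',Ps)):
    mr(sel(P,h,30,53,64),n+' hubtop'); mr(sel(P,g,20,70,90),n+' grip'); mr(sel(P,sh,25,100,118),n+' shaft top'); mr(sel(P,sh,70,58,70),n+' housing top'); mr(sel(P,sh,30,84,118),n+' shaft')
    q=sel(P,h,30,53,64); print(n,'hub z',np.median(q[:,2]))
# top-view manual
for nm,uv,z,k,o in(('hub',[(243,293),(303,310),(283,372),(222,352)],58,6,(150,200)),('grip',[(293,205)],84,6,(150,200)),('base',[(138,120),(264,155),(172,475),(40,437)],12,4,(280,140)),('shaft',[(134,367)],112,4,(280,140)),('post',[(232,71)],184,4,(280,140))):
    q=np.array([px(c,o[0]+(a+.5)/k-.5,o[1]+(b+.5)/k-.5,z) for a,b in uv]); print(nm,q.round(1).tolist(),q.mean(0).round(1))
for nm,uv,z in(('grip',(303,215),84),('hub',(425,322),58)):
    print('side',nm,px(s,230+(uv[0]+.5)/6-.5,230+(uv[1]+.5)/6-.5,z).round(1))
print('side shaft',px(s,230+489/6,120+318/6,112).round(1))
crop('top0',295,215,335,250,18,'c5'); crop('side0',290,165,330,200,18,'c6')
E
```

```text
[465.1387517  198.20145662  58.        ] [519.01100949 172.45337725  84.        ] [ 520.81291661 -132.70036944  112.        ] depthpx [465.2387114  197.02180334  57.08073788] [518.74139922 172.12524203  85.76149876] [ 521.15809706 -134.21075331  109.84061491]
top hubtop 123 rect [467.8 192.3] [31.2 29.8] 72.2 mean [467.2 191.6  57. ]
top grip 62 rect [518.9 175.8] [22.7 20.1] 65.5 mean [518.9 174.8  82.4]
top shaft top 34 rect [ 524.  -135.4] [15.  15.3] 71.1 mean [ 522.7 -134.7  108.3]
top housing top 672 rect [ 523.3 -135.1] [83.4 82.4] 73.7 mean [ 522.  -134.1   63.6]
top shaft 39 rect [ 523.7 -134.8] [14.7 15.7] 76.0 mean [ 521.9 -134.5  106.4]
top hub z 56.86337683585066
side hubtop 187 rect [465.8 192.4] [32.3 31.9] 73.3 mean [465.7 193.4  58.1]
side grip 114 rect [517.8 176.7] [22.7 23.1] 43.3 mean [517.9 178.7  81.1]
side shaft top 43 rect [ 524.7 -133.5] [14.8 16.7] 84.8 mean [ 524.  -132.7  107.5]
side housing top 453 rect [ 524.  -132.4] [85.8 83.3] 73.0 mean [ 521.5 -122.    64.3]
side shaft 79 rect [ 524.  -135.1] [20.  16.5] 74.2 mean [ 523.4 -132.2  100.3]
side hub z 58.124298265969855
hub [[483.1, 200.1, 58.0], [475.5, 172.4, 58.0], [447.3, 180.4, 58.0], [456.3, 208.5, 58.0]] [465.5 190.4  58. ]
grip [[519.7, 174.1, 84.0]] [519.7 174.1  84. ]
base [[723.2, -146.9, 12.0], [696.5, -239.3, 12.0], [461.4, -166.4, 12.0], [488.1, -73.3, 12.0]] [ 592.3 -156.5   12. ]
shaft [[522.5, -131.7, 112.0]] [ 522.5 -131.7  112. ]
post [[701.5, -190.9, 184.0]] [ 701.5 -190.9  184. ]
side grip [518.6 171.8  84. ]
side hub [468.7 186.1  58. ]
side shaft [ 521.  -130.8  112. ]
```

View pics/c5.png

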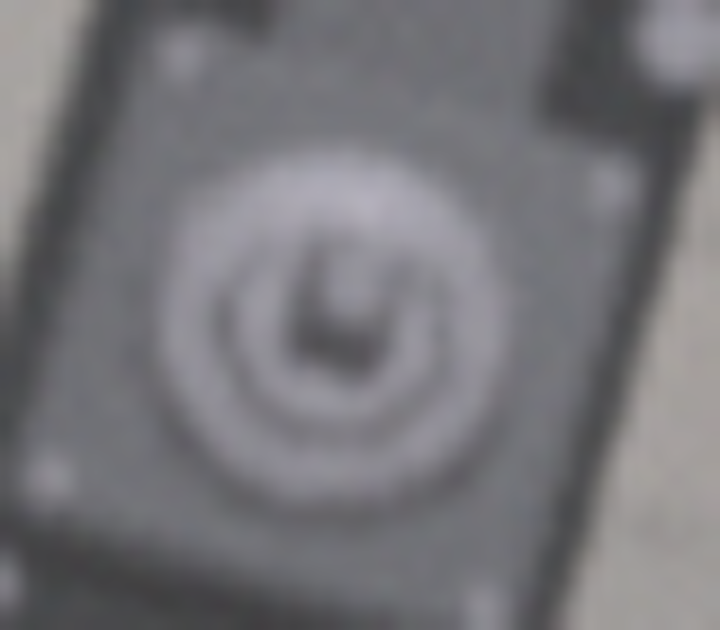

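View pics/c6.png

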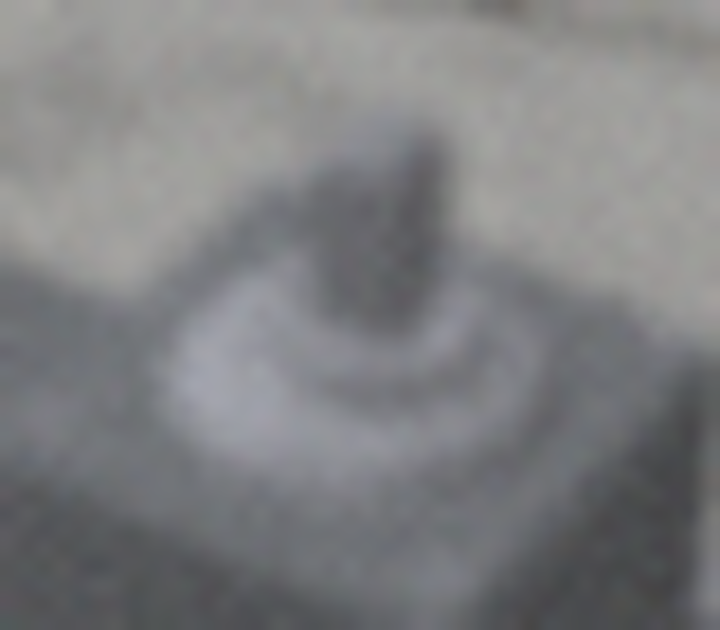

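The crop confirms it: the dark hub with steel arm and black grip is the crank, and the red one is outside the tray. Hub is at about (466.8, 191.5) with yaw -17.5°. The shaft is at about (523.8, -134.5), square with the jack at about -17°.

```bash
cat >> h.py <<'E'
def Q(yaw_deg,sgn=1):
    """tool down, tool x along the y axis of a body yawed yaw_deg"""
    a=np.radians(yaw_deg); x=sgn*np.array([-np.sin(a),np.cos(a),0]); y=np.array([0,0,-1.]); z=np.cross(x,y)
    q=R.from_matrix(np.stack([x,y,z],1)).as_quat(); return np.array([q[3],q[0],q[1],q[2]])
def st(msg=''):
    s=bot.read_state(); print(msg,'t',round(s['clock'],2),'p',s['ee_pos'].round(1),'F',s['ft_force'].round(1),'M',s['moment'].round(2),'w',round(s['grip_width'],1)); return s
E
python3 - <<'E'
from h import *
c=load('top0'); print(px(c,314.2,230.05,112).round(1))
print(Rq(bot.read_state()['tool_rot']).as_matrix().round(2).tolist())
for sg in(1,-1):
    for yaw in (-17.5,):
        for p in([466.8,191.5,200],[466.8,191.5,46],[523.8,-134.5,220],[523.8,-134.5,125],[576,-151,146]):
            j=bot.ik(p,Q(yaw,sg)); print(sg,p,None if j is None else np.round(j,2))
E
```

```text
[ 526.  -134.6  112. ]
[[0.4, -0.0, 0.92], [-0.92, 0.0, 0.4], [-0.0, -1.0, 0.0]]
1 [466.8, 191.5, 200] [ 0.32  0.25  1.71 -0.    1.18 -0.95]
1 [466.8, 191.5, 46] [ 0.32  0.48  1.82 -0.    0.85 -0.95]
1 [523.8, -134.5, 220] [-0.32  0.31  1.59 -0.    1.25 -1.58]
1 [523.8, -134.5, 125] [-0.32  0.42  1.67 -0.    1.05 -1.58]
1 [576, -151, 146] [-0.32  0.5   1.5  -0.    1.15 -1.58]
-1 [466.8, 191.5, 200] [ 0.32  0.25  1.71 -0.    1.18  2.19]
-1 [466.8, 191.5, 46] [ 0.32  0.48  1.82 -0.    0.85  2.19]
-1 [523.8, -134.5, 220] [-0.32  0.31  1.59 -0.    1.25  1.56]
-1 [523.8, -134.5, 125] [-0.32  0.42  1.67 -0.    1.05  1.56]
-1 [576, -151, 146] [-0.32  0.5   1.5  -0.    1.15  1.56]
```

```bash
python3 - <<'E'
from h import *
q=Q(-17.5)
bot.move_to([466.8,191.5,180],q); st()
bot.servo_line([466.8,191.5,46],speed=120,until_force=15); st()
bot.move_gripper(20,grip_force=90); st('grip')
bot.servo_line([466.8,191.5,215],speed=150); st('lift')
snap('top','top1'); snap('side','side1')
crop('top1',150,180,270,290,6,'d1'); crop('side1',200,150,400,300,4,'d2')
E
```

```text
t 2.73 p [467.1 191.  180. ] F [0.2 0.2 0.3] M [ 0.03  0.01 -0.05] w 84.8
 t 3.99 p [467.2 191.6  46.6] F [ 0.3 -0.6 -0.1] M [ 0.03 -0.    0.02] w 85.4
grip t 4.55 p [467.  191.6  46.4] F [-1.9  0.1  5. ] M [-0.04  0.29 -0.05] w 28.7
lift t 5.83 p [466.5 191.4 214.1] F [-0.5  0.1 -4. ] M [0.01 0.07 0.  ] w 28.7
```

View pics/d2.png

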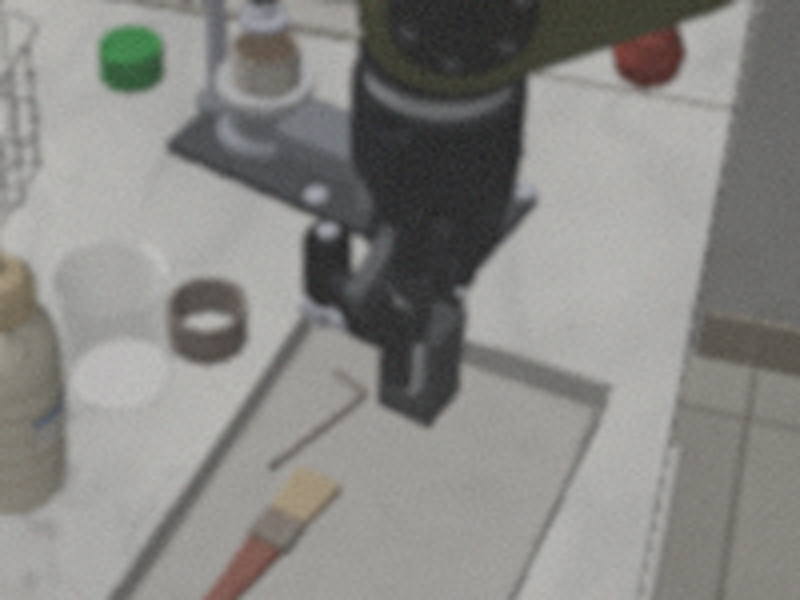

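```bash
python3 - <<'E'
from h import *
s=load('side1'); print('knob top',px(s,281.6,207.3,251.5).round(1), 'exp',(466.5+52.45,191.4-16.5))
P=cloud(s); m=(np.hypot(P[...,0]-519,P[...,1]-175)<20)&(P[...,2]>215)&(P[...,2]<262); q=P[m]; print(len(q),q.min(0),q.max(0)); t=q[q[:,2]>246]; print(cv2.minAreaRect(t[:,:2].astype(np.float32)))
E
```

```text
knob top [517.8 171.2 251.5] exp (518.95, 174.9)
206 [505.93310332 164.74784965 215.30606926] [529.5319179  186.51926014 256.4135315 ]
((518.1573486328125, 175.45579528808594), (22.263534545898438, 21.44540023803711), 72.1099853515625)
```

View pics/d1.png

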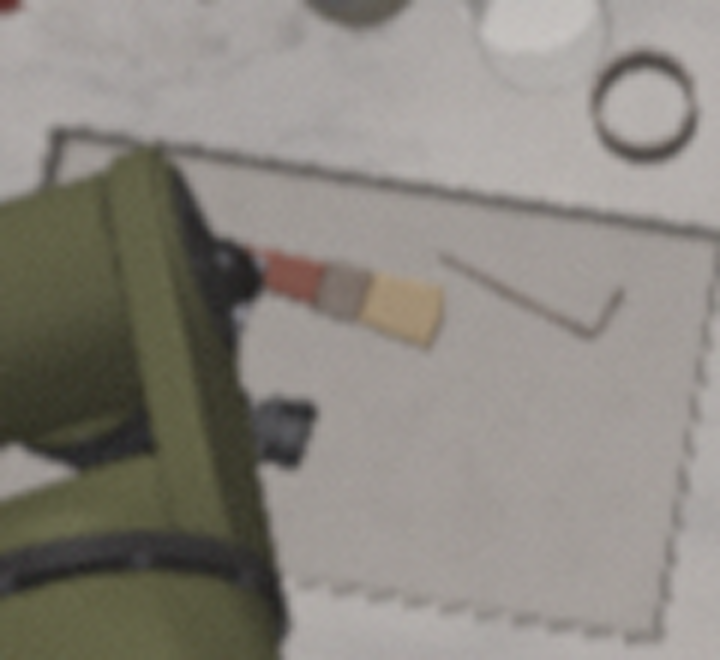

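```bash
python3 - <<'E'
from h import *
q=Q(-17.3)
bot.move_to([524.3,-134.8,205],q); st()
bot.servo_line([524.3,-134.8,168],speed=80); st()
r=bot.servo_line([524.3,-134.8,124.5],speed=30,until_force=12); st(r)
snap('side','side2'); crop('side2',200,90,400,240,4,'e2')
E
```

```text
t 7.18 p [ 524.5 -133.8  205. ] F [ 0.3  0.9 -4.3] M [-0.01  0.04  0.04] w 29.1
 t 7.79 p [ 524.5 -134.7  168.2] F [ 0.8 -0.5 -4.1] M [0.02 0.02 0.01] w 29.0
False t 9.39 p [ 524.5 -134.9  124.6] F [ 5.4 -1.  -3.5] M [-0.28 -0.89 -0.02] w 29.2
```

View pics/e2.png

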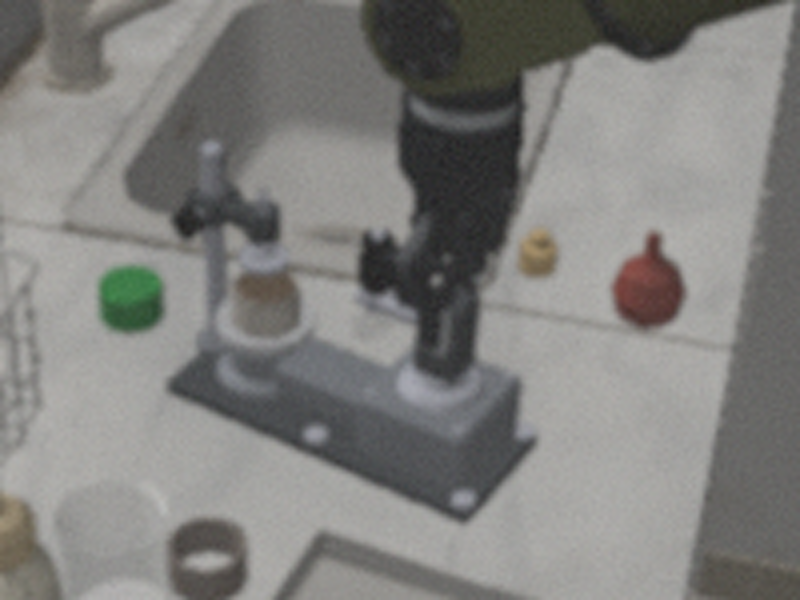

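The crank slid on without resistance. I'll seat it, release it, and look.

```bash
python3 - <<'E'
from h import *
r=bot.servo_line([525,-134.9,121],speed=20,until_force=10); st(r)
bot.move_gripper(60); st('open')
p=bot.read_state()['ee_pos']
bot.servo_line([525,-134.9,205],speed=150); st()
bot.servo_line([440,-260,300],speed=250)
snap('top','top3'); c=snap('side','side3'); st()
crop('top3',280,140,380,265,5,'f1'); crop('side3',230,110,350,210,6,'f2')
E
```

```text
True t 9.65 p [ 525.1 -135.   124.2] F [-2.7  0.6  9.7] M [0.21 0.54 0.03] w 29.1
open t 10.06 p [ 525. -135.  123.] F [-0.1 -0.2 -0.4] M [-0.06 -0.04  0.04] w 59.7
 t 10.75 p [ 524.6 -134.8  204.1] F [0.1 0.1 0.3] M [ 0.04 -0.01 -0.  ] w 60.2
 t 11.72 p [ 440.4 -259.   298.9] F [-0.   1.   0.1] M [-0.02  0.04 -0.01] w 60.4
```

View pics/f1.png

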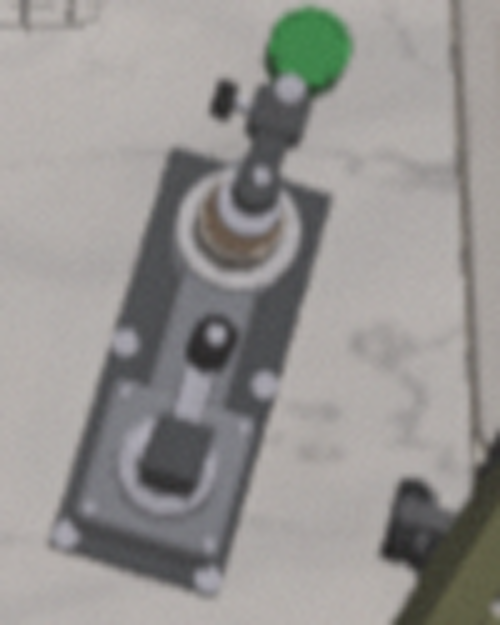

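View pics/f2.png

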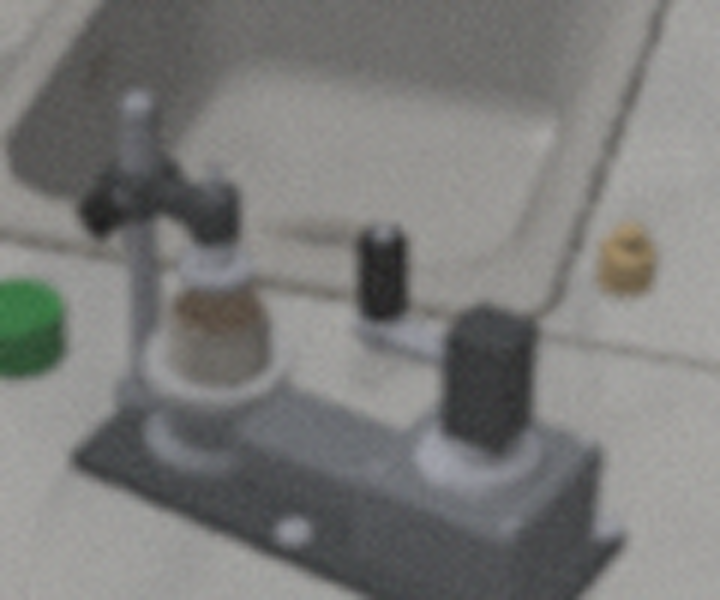

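Seated on the collar and upright. Next: knob position, and a rough pad gap from the pad's lower edge, near (213,285) in the crop.

```bash
python3 - <<'E'
from h import *
s=load('side3'); c=load('top3')
for n,P in(('top',cloud(c)),('side',cloud(s))):
    def sel(ctr,rad,z0,z1): return P[(np.hypot(P[...,0]-ctr[0],P[...,1]-ctr[1])<rad)&(P[...,2]>z0)&(P[...,2]<z1)]
    for nm,ctr,rad,z0,z1 in(('hub',(525,-135),28,130,145),('knob',(577,-151.5),22,152,172)):
        q=sel(ctr,rad,z0,z1); r=cv2.minAreaRect(q[:,:2].astype(np.float32)); print(n,nm,len(q),np.round(r[0],1),np.round(r[1],1),round(r[2],1),np.median(q[:,2]).round(1))
d=np.array([np.cos(np.radians(-17.3)),np.sin(np.radians(-17.3))]); A=np.array([525,-135])+144*d; print('plat',A)
P=cloud(s)
# points in column near pad axis, heights
m=np.hypot(P[...,0]-A[0],P[...,1]-A[1])<27
v,u=np.nonzero(m); 
for vv in sorted(set(v)):
    uu=u[v==vv]; q=P[vv,uu]; print(vv,len(uu),uu.min(),uu.max(),'z',np.median(q[:,2]).round(1),'r',np.median(np.hypot(q[:,0]-A[0],q[:,1]-A[1])).round(1))
cd=np.array(s['eye'])[:2]-A; cd/=np.linalg.norm(cd)
for z in range(100,125,3): print(z,proj(s,[*(A+18*cd),z]).round(1))
print('sample top near/far',proj(s,[[*(A+24.5*cd),88],[*(A-24.5*cd),88]]).round(1))
crop('side3',250,135,280,180,13,'f3')
E
```

```text
top hub 139 [ 523.6 -135.5] [30.  29.9] 71.6 134.7
top knob 69 [ 577.2 -153. ] [21.5 22.2] 46.6 159.1
side hub 115 [ 524.3 -135.3] [34.2 31.1] 72.3 136.5
side knob 57 [ 577.5 -149.6] [20.2 23.2] 39.5 160.3
plat [ 662.48555513 -177.82198187]
137 3 264 266 z 163.3 r 5.0
138 3 264 266 z 163.7 r 2.7
139 6 258 266 z 155.1 r 12.8
140 12 257 268 z 151.3 r 11.7
141 14 256 269 z 149.7 r 11.4
142 14 256 269 z 150.9 r 9.5
143 14 256 269 z 149.7 r 9.9
144 14 256 269 z 149.0 r 12.5
145 14 256 269 z 146.1 r 12.6
146 12 258 269 z 143.8 r 11.7
147 10 260 269 z 139.7 r 11.4
148 9 261 269 z 136.3 r 11.9
149 9 261 269 z 134.2 r 11.3
150 7 262 268 z 131.6 r 11.2
151 11 260 270 z 122.7 r 8.2
152 12 260 271 z 117.8 r 9.3
153 13 259 271 z 114.8 r 9.3
154 13 259 271 z 113.5 r 9.9
155 13 259 271 z 113.4 r 11.4
156 12 260 271 z 113.5 r 15.1
157 12 260 271 z 111.2 r 16.6
158 15 259 273 z 90.0 r 18.1
159 16 259 274 z 89.1 r 13.2
160 17 258 274 z 88.5 r 13.0
161 18 257 274 z 89.3 r 12.7
162 18 257 274 z 89.2 r 14.0
163 18 257 274 z 89.6 r 17.8
164 17 257 273 z 89.2 r 20.3
165 17 257 273 z 88.4 r 23.0
166 16 257 274 z 86.1 r 24.0
167 15 257 274 z 82.0 r 24.3
168 18 256 274 z 77.9 r 25.4
169 16 256 274 z 75.0 r 24.8
170 16 256 274 z 70.9 r 23.8
171 17 256 272 z 69.1 r 23.9
172 16 257 273 z 65.3 r 25.0
173 12 259 271 z 63.4 r 24.9
174 8 263 270 z 60.2 r 24.5
175 5 262 266 z 58.5 r 26.0
177 3 257 273 z 41.8 r 24.3
178 10 257 273 z 41.2 r 24.6
179 15 256 270 z 42.1 r 24.4
180 12 256 268 z 37.8 r 24.9
181 10 257 268 z 35.3 r 24.3
182 11 257 267 z 30.3 r 23.7
183 9 258 268 z 27.3 r 25.1
184 9 259 268 z 24.1 r 23.8
185 8 259 268 z 22.2 r 26.0
186 4 262 267 z 18.9 r 25.9
100 [[265.  161.3]]
103 [[265.  160.4]]
106 [[265.  159.5]]
109 [[265.  158.6]]
112 [[265.  157.7]]
115 [[265.  156.7]]
118 [[265.  155.8]]
121 [[265.  154.9]]
124 [[265. 154.]]
sample top near/far [[265.1 166.2]
 [265.  155.8]]
```

View pics/f3.png

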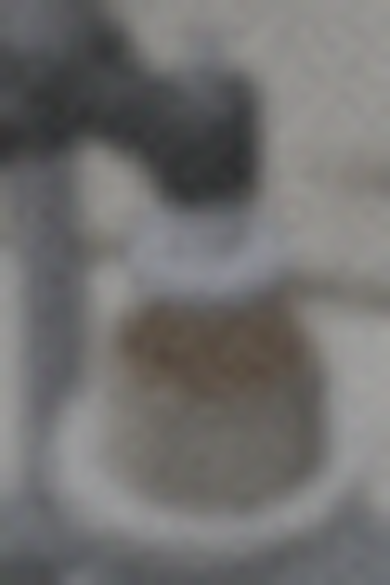

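Estimated pad gap is about 22 ± 3 mm, or roughly 0.92 turn. I'll grip the knob and wind in 15° chords, logging the tangential force.

```bash
cat >> h.py <<'E'
C=np.array([524.5,-135.2]); ZK=146.5
def pt(a,r=55): return [C[0]+r*np.cos(np.radians(a)),C[1]+r*np.sin(np.radians(a)),ZK]
def wind(a0,a1,step=15,speed=45,guard=25):
    a=a0
    while a>a1+1e-6:
        a=max(a-step,a1); r=bot.servo_line(pt(a),speed=speed,until_force=guard); s=bot.read_state()
        f=s['ft_force']; d=s['ee_pos'][:2]-C; ang=np.degrees(np.arctan2(d[1],d[0])); t=np.radians(ang)
        tan=np.array([np.sin(t),-np.cos(t)]); rad=np.array([np.cos(t),np.sin(t)])
        print('a %.0f act %.1f r %.1f Ft %.2f Fr %.2f Fz %.1f t %.2f w %.1f %s'%(a,ang,np.hypot(*d),f[:2]@tan,f[:2]@rad,f[2],s['clock'],s['grip_width'],r))
        if r: print('GUARD'); return a
    return a
E
python3 - <<'E'
from h import *
k=pt(-16.8)
bot.move_to([k[0],k[1],205],Q(-17.3)); st()
bot.servo_line(k,speed=100,until_force=10); st()
bot.move_gripper(15,grip_force=50); st('grip')
wind(-16.8,-61.8)
E
```

```text
t 12.53 p [ 577.  -151.6  205.8] F [0.2 0.1 0.2] M [-0.03 -0.05  0.  ] w 60.0
 t 13.27 p [ 577.4 -151.4  147.3] F [ 0.1 -0.1 -0.4] M [ 0.05  0.02 -0.02] w 60.0
grip t 13.69 p [ 577.4 -151.2  147. ] F [ 0.6 -0.5  4. ] M [-0.03 -0.04  0.01] w 22.5
a -32 act -31.8 r 55.4 Ft -2.77 Fr 2.82 Fz 5.6 t 14.16 w 22.6 False
a -47 act -46.7 r 55.2 Ft -2.59 Fr 0.41 Fz 5.3 t 14.62 w 22.8 False
a -62 act -61.6 r 55.1 Ft -3.42 Fr -1.32 Fz 5.7 t 15.09 w 22.7 False
```

```bash
python3 - <<'E'
from h import *
wind(-61.8,-256.8)
E
```

```text
a -77 act -76.5 r 55.0 Ft -3.23 Fr -2.64 Fz 5.9 t 15.56 w 22.7 False
a -92 act -91.4 r 54.8 Ft -3.69 Fr -2.85 Fz 7.5 t 16.02 w 22.4 False
a -107 act -106.2 r 54.8 Ft -3.24 Fr -4.05 Fz 6.7 t 16.49 w 22.8 False
a -122 act -121.1 r 54.8 Ft -2.32 Fr -2.70 Fz 6.5 t 16.96 w 22.7 False
a -137 act -136.0 r 54.9 Ft -2.42 Fr -1.22 Fz 7.5 t 17.43 w 22.5 False
a -152 act -151.0 r 55.0 Ft -1.94 Fr 1.87 Fz 9.8 t 17.89 w 22.5 False
a -167 act -166.0 r 55.1 Ft -2.33 Fr 5.20 Fz 12.2 t 18.36 w 22.7 False
a -182 act 178.8 r 55.3 Ft -3.35 Fr 8.43 Fz 15.3 t 18.82 w 22.5 False
a -197 act 163.7 r 55.5 Ft -2.21 Fr 11.66 Fz 18.1 t 19.29 w 22.7 False
a -212 act 148.4 r 55.7 Ft -3.33 Fr 13.99 Fz 19.8 t 19.76 w 22.6 False
a -227 act 133.2 r 55.8 Ft -3.57 Fr 14.49 Fz 20.3 t 20.23 w 22.6 False
a -242 act 118.0 r 55.9 Ft -2.74 Fr 14.15 Fz 19.6 t 20.69 w 22.5 False
a -257 act 102.9 r 56.0 Ft -2.38 Fr 14.32 Fz 17.6 t 21.16 w 22.2 False
```

Radial force shows the centre is off by about 0.7 mm towards 125°, so I'll correct that and continue, with pictures near the expected contact.

```bash
python3 - <<'E'
t=open('h.py').read().replace("C=np.array([524.5,-135.2]); ZK=146.5","C=np.array([524.0,-134.5]); ZK=147.0").replace("def pt(a,r=55)","def pt(a,r=55.4)")
t=t.replace("until_force=guard); s=bot.read_state()\n        f=s['ft_force']","until_force=guard); F=[]\n        for _ in range(6): bot.dwell(0.03); s=bot.read_state(); F.append(s['ft_force'])\n        f=np.mean(F,0)")
open('h.py','w').write(t)
E
python3 - <<'E'
from h import *
wind(-256.8,-301.8)
snap('side','side4'); crop('side4',250,125,280,170,13,'g1')
E
```

```text
a -272 act 88.1 r 55.6 Ft -2.48 Fr 4.72 Fz 10.3 t 21.82 w 22.7 False
a -287 act 73.1 r 55.7 Ft -2.25 Fr 5.23 Fz 9.0 t 22.49 w 22.9 False
a -302 act 58.2 r 55.9 Ft -2.37 Fr 5.27 Fz 8.3 t 23.17 w 22.5 False
```

View pics/g1.png

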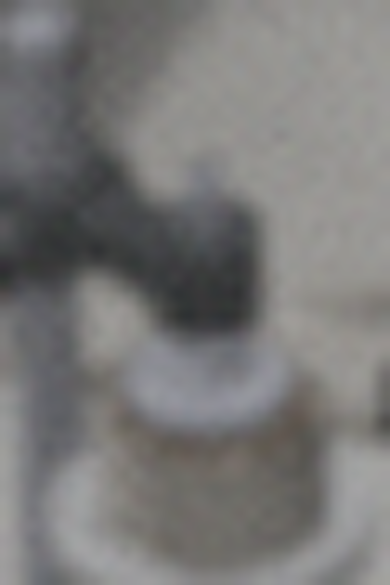

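```bash
python3 - <<'E'
from h import *
wind(-301.8,-361.8,step=10)
snap('side','side5'); crop('side5',250,125,280,170,13,'g2')
E
```

```text
a -312 act 48.4 r 55.9 Ft -4.47 Fr 5.63 Fz 8.5 t 23.78 w 22.4 False
a -322 act 38.5 r 56.0 Ft -4.99 Fr 5.58 Fz 7.7 t 24.35 w 22.7 False
a -332 act 28.5 r 56.0 Ft -5.00 Fr 5.90 Fz 6.7 t 24.92 w 22.2 False
a -342 act 18.6 r 56.0 Ft -4.83 Fr 5.29 Fz 5.9 t 25.48 w 22.6 False
a -352 act 8.6 r 56.0 Ft -4.79 Fr 5.40 Fz 5.4 t 26.05 w 22.3 False
a -362 act -1.4 r 56.0 Ft -4.72 Fr 5.16 Fz 4.8 t 26.62 w 22.6 False
```

View pics/g2.png

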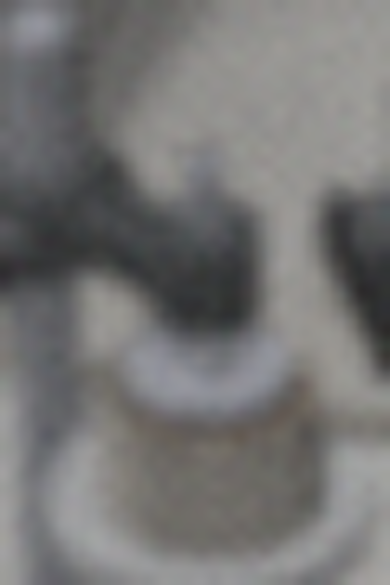

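Ft jumped from 2.4 to about 4.8 N at a≈-307, and the pad looks slightly higher. I'll quantify the pad shift between pictures before winding on.

```bash
python3 - <<'E'
from h import *
def g(f): return cv2.GaussianBlur(load(f)['image'].astype(np.uint8),(0,0),0.6).astype(float)
I={f:g(f) for f in('side0','side3','side4','side5')}
for f in I:
    im=I[f]; print(f,'gray col 262-269 rows 148-172:',im[148:172,261:270].mean((1,2)).round(0).astype(int).tolist())
    print('   b-r', (im[148:172,261:270,0]-im[148:172,261:270,2]).mean(1).round(0).astype(int).tolist())
    print('   pin 264-267 rows 132-144', im[132:145,264:268].mean((1,2)).round(0).astype(int).tolist())
for f in('side3','side4','side5'):
    s=load(f);P=cloud(s); A=[662.,-177.5]
    for z0,z1,r0,r1,n in((154,175,0,8,'pin'),(100,126,8,19.5,'pad'),):
        rr=np.hypot(P[...,0]-A[0],P[...,1]-A[1]); q=P[(rr<r1)&(rr>=r0)&(P[...,2]>z0)&(P[...,2]<z1)]; print(f,n,len(q),np.percentile(q[:,2],[5,50,95]).round(1))
E
```

```text
side0 gray col 262-269 rows 148-172: [66, 74, 91, 112, 125, 132, 136, 141, 137, 121, 102, 89, 83, 81, 83, 84, 89, 96, 100, 103, 105, 106, 106, 106]
   b-r [0, 0, 2, 4, 6, 7, 7, 8, 8, 4, -5, -14, -20, -21, -21, -21, -18, -14, -10, -8, -7, -7, -8, -7]
   pin 264-267 rows 132-144 [143, 143, 143, 141, 137, 132, 130, 122, 108, 95, 88, 79, 70]
side3 gray col 262-269 rows 148-172: [64, 72, 89, 110, 123, 129, 134, 139, 134, 119, 99, 86, 82, 81, 80, 82, 87, 94, 98, 100, 103, 105, 104, 104]
   b-r [1, 0, 2, 5, 6, 7, 8, 8, 7, 4, -4, -13, -19, -20, -21, -21, -18, -14, -10, -8, -7, -7, -7, -7]
   pin 264-267 rows 132-144 [140, 139, 139, 139, 136, 130, 127, 120, 106, 93, 85, 78, 68]
side4 gray col 262-269 rows 148-172: [66, 73, 92, 115, 127, 133, 140, 145, 139, 121, 103, 97, 102, 106, 107, 108, 109, 109, 108, 112, 123, 138, 144, 131]
   b-r [0, 1, 2, 5, 7, 7, 7, 8, 8, 5, -4, -11, -12, -9, -8, -7, -8, -7, -7, -6, -4, -1, 1, 2]
   pin 264-267 rows 132-144 [145, 145, 145, 145, 141, 135, 132, 124, 109, 97, 88, 80, 71]
side5 gray col 262-269 rows 148-172: [65, 74, 93, 115, 130, 138, 144, 138, 119, 102, 98, 103, 105, 107, 108, 108, 109, 108, 112, 125, 142, 145, 129, 112]
   b-r [1, 2, 4, 6, 7, 8, 8, 8, 3, -5, -11, -11, -9, -8, -8, -8, -8, -7, -6, -3, 0, 1, 2, 2]
   pin 264-267 rows 132-144 [144, 145, 145, 141, 135, 133, 127, 118, 105, 96, 88, 80, 70]
side3 pin 13 [155.8 161.2 164. ]
side3 pad 69 [109.8 113.5 122.3]
side4 pin 14 [156.8 162.2 163.3]
side4 pad 84 [106.  112.9 119.9]
side5 pin 19 [154.6 163.6 167.9]
side5 pad 83 [109.8 116.1 119.7]
```

Pad edge shifted 1.0 px (about 3.4 mm) between the pictures and the platform about 4 mm. That puts first touch at a≈-307, in agreement with the force step. I'll finish at about a quarter turn past touch (-395).

```bash
python3 - <<'E'
from h import *
wind(-361.8,-395,step=11.1)
bot.move_gripper(50); s=st('open')
p=s['ee_pos']; bot.servo_line([p[0],p[1],215],speed=120); st()
bot.servo_line([440,-260,300],speed=200)
snap('side','side6'); snap('top','top6'); st()
crop('side6',230,110,350,210,6,'h1'); crop('top6',280,140,380,265,5,'h2')
c=load('side6'); im=cv2.GaussianBlur(c['image'],(0,0),.6).astype(float)
print(im[148:172,261:270].mean((1,2)).round(0).astype(int).tolist())
for f in('side6','top6'):
    P=cloud(load(f))
    for nm,ctr,rad,z0,z1 in(('hub',(524,-135),28,130,145),('knob',pt(-35)[:2],22,152,172)):
        q=P[(np.hypot(P[...,0]-ctr[0],P[...,1]-ctr[1])<rad)&(P[...,2]>z0)&(P[...,2]<z1)]; r=cv2.minAreaRect(q[:,:2].astype(np.float32)); print(f,nm,len(q),np.round(r[0],1),np.round(r[1],1),round(r[2],1),np.median(q[:,2]).round(1))
E
```

```text
a -373 act -12.5 r 55.9 Ft -5.54 Fr 4.51 Fz 4.5 t 27.26 w 22.7 False
a -384 act -23.5 r 55.9 Ft -5.31 Fr 3.38 Fz 4.4 t 27.85 w 22.6 False
a -395 act -34.5 r 55.8 Ft -5.35 Fr 2.65 Fz 4.6 t 28.43 w 22.2 False
open t 28.82 p [ 569.2 -166.4  146.7] F [-0.6 -0.9  1.4] M [ 0.01  0.02 -0.01] w 49.8
 t 29.53 p [ 568.9 -166.3  214.2] F [-0.1  0.5  0.3] M [-0.02 -0.   -0.04] w 49.8
 t 30.68 p [ 440.4 -259.4  299.2] F [ 0.  -0.3 -0.2] M [-0.   -0.    0.01] w 50.0
[65, 74, 92, 115, 134, 142, 137, 122, 104, 96, 97, 99, 101, 104, 105, 105, 104, 105, 113, 128, 136, 128, 113, 104]
side6 hub 116 [ 524.1 -135.5] [33.7 33. ] 53.6 136.1
side6 knob 61 [ 569.8 -162. ] [21.7 21.6] 1.7 160.7
top6 hub 139 [ 524.1 -135.6] [29.8 30.6] 55.8 134.3
top6 knob 68 [ 570.3 -166.3] [21.1 20.9] 88.8 159.1
```

View pics/h1.png

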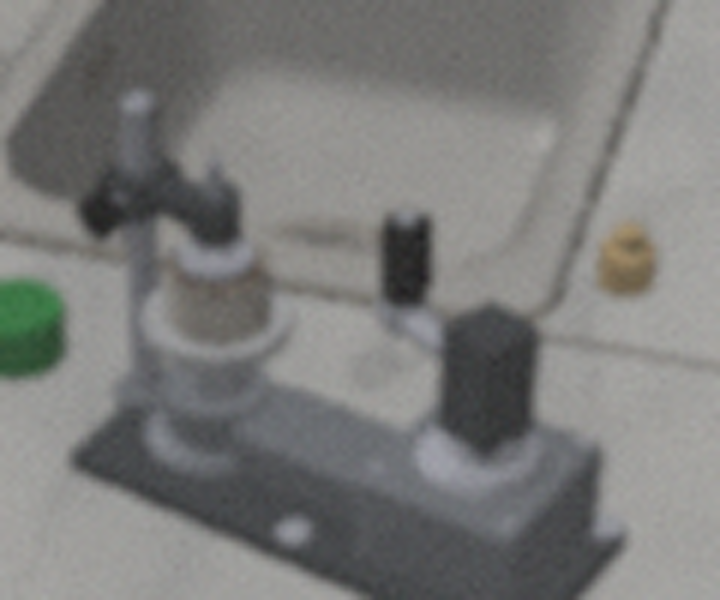

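View pics/h2.png

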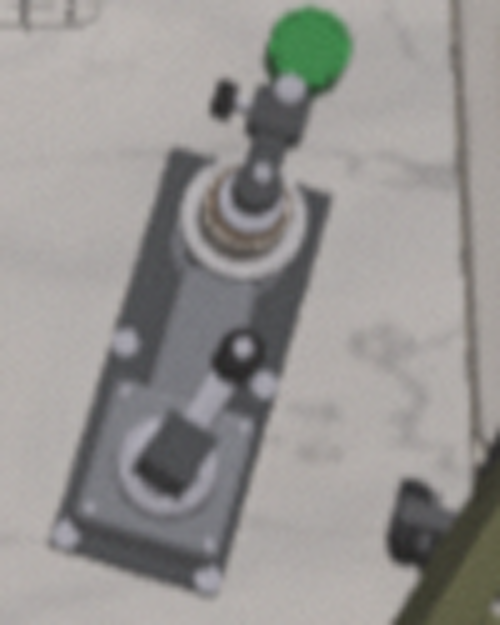

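Crank is home and upright, and it stayed put when released. The pad edge has moved about 2 px in total (roughly 6 mm up, about 48 N), the gripper is clear and the bystanders are unmoved. Handing in.

```bash
python3 - <<'E'
from h import *
print(bot.finish_job())
E
```

```text
the job is handed in; nothing more can be done
None
```

I handed the job in at about 31 s of the 72 s allowed; no verdict was reported. The crank is on the shaft, and the sample is pressed under the pad by an estimated 48 N, inside the 34–57 N window.

- **Fitting:** I took the dark crank from the tray, held it by the hub, and lowered it onto the square shaft. It seated on the first try.
- **Winding:** I gripped the free-spinning knob and turned it about 378° clockwise. First touch came after about 290°, where the tangential force at the knob went from about 2.4 N to 4.8 N. I stopped about 88° later and let go.

**Last checks:**
- **Crank:** the hub top read 134–136 mm high, against 136 mm when fully home. The hub was within about 1 mm of the shaft axis, and the crank did not spring back when I let go.
- **Pad and sample:** the pad edge moved about 2 px in the side picture, or roughly 6 mm. The sample looked upright on the platform.
- **Surroundings:** the gripper was clear of everything. What the last crops show, including the weight, looked unmoved; I did not measure the bystanders, and the beaker, mould ring and rubber bulb were outside those crops.

**Disagreements:**
- **Centre of rotation:** my first estimate was slightly off. This caused up to about 14 N sideways and 20 N vertical force at the knob mid-turn, until I corrected it by about 0.9 mm.
- **Force after touch:** it rose only about 0.6–0.9 N rather than the expected 1.3 N. It was also read while paused, and I had shortened the steps just as it jumped. I therefore relied on the pictures to confirm the pad height.

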